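Tip the dried stone chippings from a rack pan into the water cup

TASK

One of the two shallow steel pans in the low drying rack carries five stone chippings. Draw it straight out of its runners by its black handle, carry it level over the big dark cup, and tip it sideways until all five have slid into the cup. Finish holding the emptied pan there with the gripper, raised clear above the cup and still steeply tipped; leave the other pan, the cup and everything else where they are.

Things in the scene. Friction and masses are not known exactly. Their poses are not given: they have to be found in the camera images.
- pan_rack: Low open aluminium rack, 112 (x) x 219 (y) x 58 mm, fixed; origin under its centre, open front at its -x. Two bays centred at y = +-53.5 mm, each with C-channel runners at both sides (ledge top 45 mm, cover strip 55 to 58 mm high, 9 mm wide) that hold the pan's flanges: a pan comes out only by sliding 108 mm or more along the rack's -x. Play 3 mm sideways, 8 mm up. A back sheet stops the pans.
- stone_pan: Pan with the chippings, in either bay, axes as the rack's. Steel, 100 (x) x 100 (y) mm, 150 g; origin under its floor's centre, 39 mm above the worktop. Floor 44 mm wide, 2 thick; along the sides at +y and -y an 18 degree ramp (19 mm wide, 6 high) and a flat 9 mm flange: stones slide out over either side when tipped 45 degrees or more (60 is sure). Ends +x, -x: walls 18 mm high; handle at -x.
- stone_pan_grip (a point): Middle of the loaded pan's handle: straight black bar, 74 mm long (pan's x) x 12 wide (y) x 16 tall (z); at (-102, 0, 10) mm in the pan's frame, about 49 mm above the worktop and about 50 mm in front of the rack. Pinch it across its 12 mm from above, firmly: the pan's weight hangs 10 cm ahead of this point.
- empty_pan: An identical pan, empty, in the other bay; leave it there. Origin as for the loaded pan. The two handles are 107 mm apart.
- water_cup: Big dark enamelled cup, 156 mm outside diameter, 104 mm high, about 0.6 kg, standing loose on the worktop to the right of the rack; origin under its centre. Hollow, floor 4 mm thick; mouth about 150 mm across at the top, 130 mm at the bottom.
- sample_tin_5: Bystander: round metal tin, 71 mm across, 45 mm high, origin under its centre.
- tin_lid: Bystander: black round lid, 63 mm across, 9 mm high, origin under its centre.
- beaker: Bystander: small clear beaker, 53 mm across, 66 mm high, origin under its centre.
- brush: Bystander: flat brush 153 mm long (its y), 10 mm high, origin under its middle.
- stone_1: One of the five grey stone chippings, irregular, about 19 x 16 x 12 mm, 15 g, lying loose on the floor of the loaded pan; origin at its underside. Slides rather than rolls.
- stone_2: One of the five grey stone chippings, irregular, about 19 x 16 x 12 mm, 15 g, lying loose on the floor of the loaded pan; origin at its underside. Slides rather than rolls.
- stone_3: One of the five grey stone chippings, irregular, about 19 x 16 x 12 mm, 15 g, lying loose on the floor of the loaded pan; origin at its underside. Slides rather than rolls.
- stone_4: One of the five grey stone chippings, irregular, about 19 x 16 x 12 mm, 15 g, lying loose on the floor of the loaded pan; origin at its underside. Slides rather than rolls.
- stone_5: One of the five grey stone chippings, irregular, about 19 x 16 x 12 mm, 15 g, lying loose on the floor of the loaded pan; origin at its underside. Slides rather than rolls.

How it is judged (in metres and radians):
On the way, in this order (a step that is already met when the one before it is completed fails the run):
1. the loaded pan is drawn clear of the runners, level, with all five chippings still in it (x of stone_pan in the frame of pan_rack below -0.109 m and angle between stone_pan's own z axis and vertical below 0.35 rad and contact force between stone_pan and the fingers above 0.5 N and distance between each of stone_1, stone_2, stone_3, stone_4, stone_5 and stone_pan below 0.07 m), for 0.2 s.
2. the pan is over the cup, still level, with all five chippings in it (horizontal distance between stone_pan and water_cup below 0.14 m and height (world z) of stone_pan above 0.1 m and angle between stone_pan's own z axis and vertical below 0.35 rad and distance between each of stone_1, stone_2, stone_3, stone_4, stone_5 and stone_pan below 0.07 m), for 0.1 s.
At the end, for the whole second after the job is handed in: All five chippings in the cup; the pan held still by the gripper, tipped at least 37 degrees, over 10 cm above the worktop, its middle within 14 cm of the cup axis, touching neither rack, cup nor other pan; cup upright within 3 cm, empty pan within 15 mm of its start (horizontal distance between each of stone_1, stone_2, stone_3, stone_4, stone_5 and water_cup below 0.073 m and z of stone_1 in the frame of water_cup between 0 and 0.095 m and z of stone_2 in the frame of water_cup between 0 and 0.095 m and z of stone_3 in the frame of water_cup between 0 and 0.095 m and z of stone_4 in the frame of water_cup between 0 and 0.095 m and z of stone_5 in the frame of water_cup between 0 and 0.095 m and contact force between stone_pan and pan_rack below 0.1 N and contact force between stone_pan and water_cup below 0.1 N and contact force between stone_pan and empty_pan below 0.1 N and angle between stone_pan's own z axis and vertical above 0.65 rad and height (world z) of stone_pan above 0.1 m and horizontal distance between stone_pan and water_cup below 0.14 m and contact force between stone_pan and the fingers above 1 N and linear speed of stone_pan below 0.03 m/s and angle between water_cup's own z axis and vertical below 0.1 rad and distance of water_cup from where it was at the start of the episode below 0.03 m and distance of empty_pan from where it was at the start of the episode below 0.015 m); the arm keeps its last pose, push and grip.
It fails at once if the empty pan is pulled or knocked out of place (distance of empty_pan from where it was at the start of the episode above 0.015 m).
It fails at once if the cup is pushed away or tipped (distance of water_cup from where it was at the start of the episode above 0.03 m or angle between water_cup's own z axis and vertical above 0.2 rad).
It fails at once if a bystander is knocked away (distance of any of sample_tin_5, tin_lid, beaker, brush from where it was at the start of the episode above 0.03 m).
It also fails if it takes over 51 s, if anything falls off the work surface, if the arm or the gripper's body presses on something with over 40 N, if the wrist force passes 120 N, or if a joint passes its speed limit or range.

ROBOT

A 7-joint arm with a two-finger parallel gripper is mounted at the origin on a cart in front of the work surface, level with it; the furniture and walls round the work are solid. World frame = base frame: x ahead of the robot, y to its left, z up, the work surface at z = 0. Lengths are in mm, angles in rad, forces in N, time in s.
With the tool pointing down it reaches from about 400 to 875 mm from the base axis. Payload 4.4 kg.
Tool frame: the origin (TCP) lies midway between the tips of the shut fingers; the grasp point (between the pads) lies 19 mm behind it; z points along the fingers, y is the line along which they close (so a half turn about z gives the same grasp; the last joint's range is limited). The gripper opens to 85 mm and grips with 20 to 120 N. Pads are 22 mm wide; open, the fingers measure 114 mm over their backs; the gripper's body (76 mm by 85 mm) begins 54 mm behind the grasp point. The pads swing forward as they close: fully open they stand 13 mm farther back than shut.
Start: joints at [1.227, 0.628, 0.038, 1.517, -0.027, 0.996, -0.02], TCP at [178.284, -625.086, 231.313] pointing down, gripper open.
Joint ranges: [-3.06, 3.06], [-0.37, 2.12], [-1.25, 1.32], [0.18, 2.47], [-1.1, 4.24], [0.23, 1.98], [-2.94, 2.94]. Speed limits (rad/s): [2.57, 2.57, 3.14, 3.14, 3.14, 3.14, 3.14].

INTERFACE

Orientations are given as [roll, pitch, yaw] about the fixed x, y, z axes, in that order (R = Rz(yaw) Ry(pitch) Rx(roll)).
In Python, from cell import ctrl, get_image, get_calibration gives the robot as it stands.
- The arm moves only by the shell command python3 -m creep 'ROWS'. ROWS is JSON, a list of rows, each an object of numbers: "dx", "dy", "dz": the shift along the world's x, y, z normalised to -1 to 1, where 1 is 0.4 m; "rx", "ry", "rz": the turn, a rotation vector about the world's x, y, z normalised to -1 to 1, where 1 is 2 pi rad; "grip": the closure, from -1 (fully open) to 1 (shut). A call has exactly 5 rows; each row is the pose to reach, as a shift and turn from the pose commanded when the call began, turning the shorter way round; what a row does not reach only later rows make up. A row lasts 1/8 s, in which the tool goes at most 62.5 mm and 10.7 degrees, less where a joint would pass 70% of its speed; a pose out of reach is approached as far as the arm can. A call with a number of a shift or a turn outside -1 to 1 is refused whole. A call with a gripper value outside its range is refused whole. The fingers move at their own pace and stop on an object; the grip force is fixed at half the most. Time passes only in rows, so rows that repeat a pose let the fingers close, or fill a call up. It gives the time, the measured TCP pose, the force, the opening and the grip force at its end, in the units of the state.
- ctrl.read_state(): the state, without advancing time (a new reading comes with each control period).
- get_image(name): name is "scene" or "top" or "wrist"; returns the picture (480x640x3 uint8, red, green, blue); there is no depth.
- get_calibration(name): a dict with "mtx" (3x3 intrinsics, pixels), "world_from_camera" (4x4, takes a point from camera to world coordinates). Camera axes: x right, y down, z forward; pixel columns grow to the right and rows downward; lengths in mm; the calibration is good to about 2 mm. A picture is of the moment at which its call begins: read the wrist's pose just before it. get_calibration takes no time and is no camera call; for the wrist camera it gives the pose at the moment of the call.
- ctrl.finish_job(): hands the job in; it is judged then, once.
The state is a dict: "clock": time; "qpos": joint angles; "qd": joint speeds; "tau": joint torques, N m; "eef_pos": TCP position; "tool_rot": TCP orientation; "force": force on the tool from outside, world axes, zero at the start; "torque": the same for the moment, N m; "width": finger opening in mm; "gripper_force": force on a finger pad.
Only numpy, scipy, OpenCV 4.12 (cv2) and the standard library are available. Lean on these libraries where they do the work, as an engineer would, in place of code of your own. Each camera call takes 0.05 s, during which the arm holds its last target. There are 200 camera calls.

## Working session

There is one attempt and no reset: what is moved stays moved. The work goes in short steps, Python scripts to look and compute and a shell command to move; the robot and the scene stay as the last step left them, time stands still between calls to the robot, and variables do not carry over. Pictures are saved under pics/ and viewed, at most 10 in all, crops included, and the job is handed in when it is done.

```bash
mkdir -p pics
python3 - <<'E'
from cell import ctrl,get_image,get_calibration
import cv2,numpy as np
for n in("scene","top"):
    im=get_image(n); cv2.imwrite(f"pics/{n}0.png",im[:,:,::-1]); c=get_calibration(n); print(n,np.array(c["mtx"]).round(1).tolist(),np.array(c["world_from_camera"]).round(3).tolist())
s=ctrl.read_state();print(s["clock"],s["eef_pos"],s["tool_rot"],s["width"])
E
```

```text
scene [[520.7, 0.0, 315.9], [0.0, 520.7, 248.6], [0.0, 0.0, 1.0]] [[-0.836, -0.398, 0.378, 3.577], [-0.549, 0.63, -0.55, 735.291], [-0.019, -0.667, -0.745, 1150.491], [0.0, 0.0, 0.0, 1.0]]
top [[546.9, 0.0, 324.6], [0.0, 546.9, 234.2], [0.0, 0.0, 1.0]] [[0.016, -0.994, 0.111, 399.287], [-1.0, -0.019, -0.02, -49.437], [0.022, -0.111, -0.994, 1494.733], [0.0, 0.0, 0.0, 1.0]]
0.1 [ 178.13957006 -624.54066074  230.49237087] [-3.13991983e+00  1.97647983e-05  2.77842200e-01] 85.34050079822319
```

View pics/top0.png

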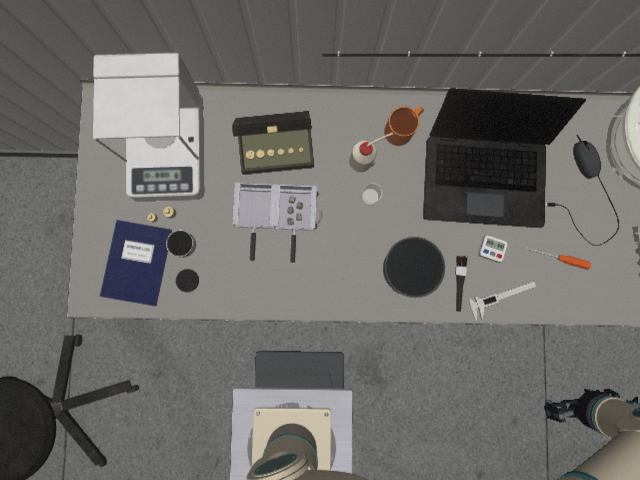

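View pics/scene0.png

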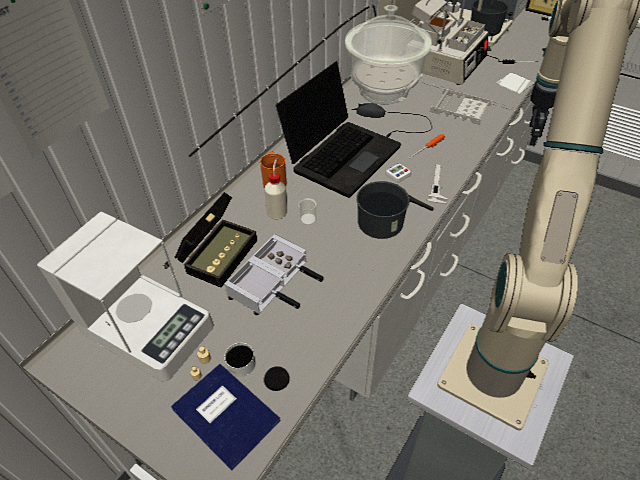

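Top view: the stones lie in the right bay (295,210), its handle at (293,248), the empty pan's handle at (253,246), and the cup at (414,266). In the scene view the loaded handle is at about (312,273), the other at (287,299), and the cup at (382,205).

```bash
cat > h.py <<'E'
from cell import ctrl,get_image,get_calibration
import cv2,numpy as np
def ray(n,uv,c=None):
    c=c or get_calibration(n);T=np.array(c["world_from_camera"]);d=T[:3,:3]@np.linalg.inv(c["mtx"])@[uv[0],uv[1],1];return T[:3,3],d/np.linalg.norm(d)
def plane(n,uv,z,c=None):
    o,d=ray(n,uv,c);return o+d*(z-o[2])/d[2]
def tri(r):
    A=sum(np.eye(3)-np.outer(d,d) for o,d in r);b=sum((np.eye(3)-np.outer(d,d))@o for o,d in r);return np.linalg.solve(A,b)
def blob(im,box,thr=70):
    x0,y0,x1,y1=box;m=(im[y0:y1,x0:x1].max(2)<thr).astype(np.uint8)
    cs,_=cv2.findContours(m,cv2.RETR_EXTERNAL,cv2.CHAIN_APPROX_NONE);c=max(cs,key=cv2.contourArea)+np.array([x0,y0])
    return c,cv2.minAreaRect(c)
E
python3 - <<'E'
from h import *
t=cv2.imread("pics/top0.png");s=cv2.imread("pics/scene0.png")
for nm,bt,bs in(("load",(284,235,303,266),(298,262,328,286)),("empty",(243,232,263,264),(272,286,303,312))):
    ct,rt=blob(t,bt);cs,rs=blob(s,bs);print(nm,rt,rs,tri([ray("top",rt[0]),ray("scene",rs[0])]).round(1))
    b=cv2.boxPoints(rt);b=b[np.argsort(b[:,1])];f=(b[0]+b[1])/2;e=(b[2]+b[3])/2
    print(plane("top",f,57).round(1),plane("top",e,57).round(1))
ct,rt=blob(t,(375,228,452,304),80);(c,r)=cv2.minEnclosingCircle(ct);print("cup",c,r,plane("top",c,104).round(1),plane("top",c,52).round(1),plane("top",(c[0]-r,c[1]),104).round(1))
cs,rs=blob(s,(350,175,412,240),80)
print(cs.min((0,1)),cs.max((0,1)))
# rack edges, bright
for p in((233,230),(315,230),(317,186),(235,184)):print(plane("top",p,58).round(1))
# brush, beaker
print("brush",plane("top",(461,256),10).round(),plane("top",(459,310),10).round(),"beaker",plane("top",(372,194),30).round())
E
```

```text
load ((292.9974365234375, 248.03550720214844), (3.8473405838012695, 26.147666931152344), 4.085616588592529) ((310.9000244140625, 273.20001220703125), (25.93838882446289, 5.81377649307251), 26.56505012512207) [523.    4.9  50.1]
[556.2   2.5  57. ] [487.1   5.8  57. ]
empty ((252.60638427734375, 245.9792938232422), (4.1521477699279785, 26.174299240112305), 3.0127875804901123) ((287.213623046875, 299.62017822265625), (26.800947189331055, 5.992081642150879), 29.357751846313477) [526.4 111.7  49.4]
[559.7 109.7  57. ] [490.6 111.2  57. ]
cup (413.4206237792969, 267.39483642578125) 30.7673397064209 [ 473.6 -305.6  104. ] [ 476.4 -315.2   52. ] [ 472.2 -226.9  104. ]
[357 182] [411 238]
[566.3 163.2  58. ]
[570.4 -52.9  58. ]
[688.8 -56.1  58. ]
[689.7 162.2  58. ]
brush [ 512. -454.   10.] [ 366. -446.   10.] beaker [ 675. -206.   30.]
```

```bash
python3 -m creep '[{"dx":0.1,"dy":0.15,"dz":0.05,"rz":-0.01},{"dx":0.2,"dy":0.3,"dz":0.1,"rz":-0.02},{"dx":0.3,"dy":0.45,"dz":0.1,"rz":-0.03},{"dx":0.3,"dy":0.6,"dz":0.1,"rz":-0.04},{"dx":0.4,"dy":0.7,"dz":0.1,"rz":-0.049}]'
python3 -m creep '[{"dx":0.1,"dy":0.15},{"dx":0.2,"dy":0.3},{"dx":0.3,"dy":0.45},{"dx":0.4,"dy":0.6},{"dx":0.45,"dy":0.75}]'
python3 -m creep '[{"dx":0.03,"dy":0.12},{"dx":0.03,"dy":0.12},{"dx":0.03,"dy":0.12},{"dx":0.03,"dy":0.12},{"dx":0.03,"dy":0.12}]'
python3 - <<'E'
from h import *
s=ctrl.read_state();c=get_calibration("wrist");im=get_image("wrist");cv2.imwrite("pics/w1.png",im[:,:,::-1])
np.savez("w1.npz",mtx=c["mtx"],T=c["world_from_camera"]);print(np.round(c["world_from_camera"],3).tolist(),s["eef_pos"],s["tool_rot"],s["qpos"],s["clock"],s["width"])
E
```

```text
[[0.275, -0.923, -0.27, 245.179], [-0.962, -0.264, -0.076, -605.803], [-0.001, 0.28, -0.96, 372.315], [0.0, 0.0, 0.0, 1.0]] [ 178.13957006 -624.54066074  230.49237087] [-3.13991983e+00  1.97647983e-05  2.77842200e-01] [ 1.22718999  0.62923739  0.03843981  1.5182652  -0.02699167  0.99628079
 -0.01997275] 0.1 85.34050079822319$[0]: bad value
$[0]: bad value
$[0]: bad value
```

View pics/w1.png

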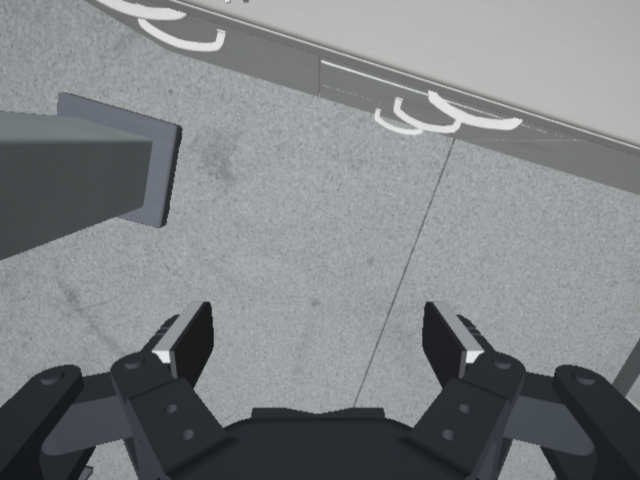

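The wrist view shows only the floor and the open fingers, so the arm hasn't moved. The rows were probably refused because every key is needed.

```bash
python3 -m creep '[{"dx":0.1,"dy":0.15,"dz":0.05,"rx":0,"ry":0,"rz":-0.01,"grip":-1},{"dx":0.2,"dy":0.3,"dz":0.1,"rx":0,"ry":0,"rz":-0.02,"grip":-1},{"dx":0.3,"dy":0.45,"dz":0.1,"rx":0,"ry":0,"rz":-0.03,"grip":-1},{"dx":0.3,"dy":0.6,"dz":0.1,"rx":0,"ry":0,"rz":-0.04,"grip":-1},{"dx":0.4,"dy":0.7,"dz":0.1,"rx":0,"ry":0,"rz":-0.049,"grip":-1}]'
```

```text
clock: 0.78
eef_pos: [327.1, -358.2, 271.2]
tool_rot: [-3.141, 0.001, -0.034]
force: [0.8, -0.6, 0.0]
width: 85.2
gripper_force: 0.0
```

```bash
python3 -m creep '[{"dx":0.08,"dy":0.13,"dz":0.05,"rx":0,"ry":0,"rz":0,"grip":-1},{"dx":0.16,"dy":0.26,"dz":0.07,"rx":0,"ry":0,"rz":0,"grip":-1},{"dx":0.24,"dy":0.39,"dz":0.07,"rx":0,"ry":0,"rz":0,"grip":-1},{"dx":0.32,"dy":0.52,"dz":0.07,"rx":0,"ry":0,"rz":0,"grip":-1},{"dx":0.4,"dy":0.65,"dz":0.07,"rx":0,"ry":0,"rz":0,"grip":-1}]'
python3 -m creep '[{"dx":0.1,"dy":0.13,"dz":0,"rx":0,"ry":0,"rz":0,"grip":-1},{"dx":0.15,"dy":0.26,"dz":0,"rx":0,"ry":0,"rz":0,"grip":-1},{"dx":0.15,"dy":0.3,"dz":0,"rx":0,"ry":0,"rz":0,"grip":-1},{"dx":0.15,"dy":0.3,"dz":0,"rx":0,"ry":0,"rz":0,"grip":-1},{"dx":0.15,"dy":0.3,"dz":0,"rx":0,"ry":0,"rz":0,"grip":-1}]'
python3 - <<'E'
from h import *
s=ctrl.read_state();c=get_calibration("wrist");im=get_image("wrist");cv2.imwrite("pics/w2.png",im[:,:,::-1])
np.savez("w2.npz",mtx=c["mtx"],T=c["world_from_camera"]);print(np.round(c["world_from_camera"],3).tolist(),s["qd"].round(3),s["qpos"].round(3))
E
```

```text
clock: 1.4
eef_pos: [488.6, -98.6, 299.3]
tool_rot: [3.141, -0.0, -0.03]
force: [1.0, 0.3, 0.7]
width: 85.3
gripper_force: 0.0
clock: 2.02
eef_pos: [547.4, 17.4, 299.1]
tool_rot: [3.14, 0.0, -0.033]
force: [-0.2, -1.2, 0.1]
width: 85.4
gripper_force: 0.0
[[-0.032, -0.959, -0.28, 617.101], [-0.999, 0.032, 0.007, 14.74], [0.002, 0.28, -0.96, 440.948], [0.0, 0.0, 0.0, 1.0]] [ 0.012 -0.003  0.001 -0.004 -0.004 -0.001 -0.001] [-0.055  0.408 -0.042  1.714  0.021  1.02  -1.708]
```

View pics/w2.png

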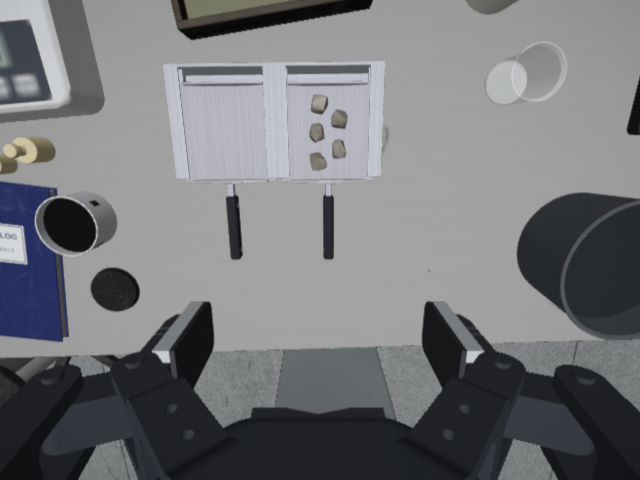

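Wrist view: the loaded handle runs (328,195)-(328,258), the empty one (233,195)-(236,258), the rack's front edge lies at v≈181, the stones sit in the right bay, and the cup rim is at the right edge (620,270).

Run:
```python
from h import *
c=dict(np.load("w2.npz"));c["world_from_camera"]=c.pop("T")
w=cv2.imread("pics/w2.png");t=cv2.imread("pics/top0.png");s=cv2.imread("pics/scene0.png")
for nm,b in(("load",(315,186,342,270)),("empty",(220,186,248,270))):
    k,r=blob(w,b);p=cv2.boxPoints(r);p=p[np.argsort(p[:,1])];f=(p[0]+p[1])/2;e=(p[2]+p[3])/2
    F,E=plane(0,f,57,c),plane(0,e,57,c);print(nm,r,F.round(1),E.round(1),"yaw",np.arctan2(*(F-E)[[1,0]]),"mid",((F+E)/2).round(1))
    bt,bs=((284,235,303,266),(298,262,328,286)) if nm=="load" else ((243,232,263,264),(272,286,303,312))
    rs=blob(s,bs)[1][0];rt=blob(t,bt)[1][0];print("tri",tri([ray(0,r[0],c),ray("scene",rs)]).round(1),tri([ray(0,r[0],c),ray("top",rt),ray("scene",rs)]).round(1))
# outer rails: bright vs bench, edges by columns
g=cv2.cvtColor(w,cv2.COLOR_BGR2GRAY).astype(float)
m=(g>195).astype(np.uint8);cs,_=cv2.findContours(m[55:190,155:395],cv2.RETR_EXTERNAL,cv2.CHAIN_APPROX_NONE);k=np.vstack([q for q in cs if cv2.contourArea(q)>60]).reshape(-1,2)+[155,55]
for lab,vs in(("left",range(75,175)),("right",range(75,175))):
    P=[]
    for v in vs:
        q=k[k[:,1]==v,0]
        if len(q):P.append(plane(0,((q.min() if lab=="left" else q.max()+1),v),58,c))
    P=np.array(P);a=np.polyfit(P[:,0],P[:,1],1);print(lab,"yaw",a[0],"y at620",np.polyval(a,620))
```

```text
load ((328.0, 227.0), (62.0, 10.0), 90.0) [557.7   4.5  57. ] [486.6   6.2  57. ] yaw -0.024104278343367872 mid [522.1   5.4  57. ]
tri [522.4   5.9  52.1] [522.3   5.2  51.4]
empty ((234.2276153564453, 226.73104858398438), (63.11457443237305, 11.792459487915039), 85.2363510131836) [561.9 109.1  57. ] [489.8 110.4  57. ] yaw -0.017272344346415485 mid [525.8 109.7  57. ]
tri [526.  112.   50.5] [525.9 111.7  50.2]
left yaw -0.7091714621900334 y at620 152.0605898314269
right yaw -0.012623970540895814 y at620 -48.73109043611097
```

```bash
python3 -m creep '[{"dx":-0.039,"dy":-0.0305,"dz":-0.1,"rx":0,"ry":0,"rz":0.0017,"grip":-1},{"dx":-0.039,"dy":-0.0305,"dz":-0.22,"rx":0,"ry":0,"rz":0.0017,"grip":-1},{"dx":-0.039,"dy":-0.0305,"dz":-0.34,"rx":0,"ry":0,"rz":0.0017,"grip":-1},{"dx":-0.039,"dy":-0.0305,"dz":-0.4,"rx":0,"ry":0,"rz":0.0017,"grip":-1},{"dx":-0.039,"dy":-0.0305,"dz":-0.4,"rx":0,"ry":0,"rz":0.0017,"grip":-1}]'
```

```text
clock: 2.7
eef_pos: [530.8, 5.7, 137.8]
tool_rot: [3.141, 0.004, -0.022]
force: [1.1, -0.6, -0.2]
width: 85.3
gripper_force: 0.0
```

```bash
python3 -m creep '[{"dx":0,"dy":0,"dz":-0.08,"rx":0,"ry":0,"rz":0,"grip":-1},{"dx":0,"dy":0,"dz":-0.16,"rx":0,"ry":0,"rz":0,"grip":-1},{"dx":0,"dy":0,"dz":-0.23,"rx":0,"ry":0,"rz":0,"grip":-1},{"dx":0,"dy":0,"dz":-0.267,"rx":0,"ry":0,"rz":0,"grip":-1},{"dx":0,"dy":0,"dz":-0.267,"rx":0,"ry":0,"rz":0,"grip":-1}]'
python3 -m creep '[{"dx":0,"dy":0,"dz":0,"rx":0,"ry":0,"rz":0,"grip":0.2},{"dx":0,"dy":0,"dz":0,"rx":0,"ry":0,"rz":0,"grip":0.6},{"dx":0,"dy":0,"dz":0,"rx":0,"ry":0,"rz":0,"grip":1},{"dx":0,"dy":0,"dz":0,"rx":0,"ry":0,"rz":0,"grip":1},{"dx":0,"dy":0,"dz":0,"rx":0,"ry":0,"rz":0,"grip":1}]'
python3 -m creep '[{"dx":0,"dy":0,"dz":0,"rx":0,"ry":0,"rz":0,"grip":1},{"dx":0,"dy":0,"dz":0,"rx":0,"ry":0,"rz":0,"grip":1},{"dx":0,"dy":0,"dz":0,"rx":0,"ry":0,"rz":0,"grip":1},{"dx":0,"dy":0,"dz":0,"rx":0,"ry":0,"rz":0,"grip":1},{"dx":0,"dy":0,"dz":0,"rx":0,"ry":0,"rz":0,"grip":1}]'
```

```text
clock: 3.32
eef_pos: [532.5, 7.0, 32.6]
tool_rot: [3.141, -0.0, -0.02]
force: [0.2, -0.0, 0.2]
width: 85.4
gripper_force: 0.0
clock: 3.95
eef_pos: [532.6, 7.1, 32.7]
tool_rot: [3.141, -0.001, -0.02]
force: [-0.6, -1.9, 2.6]
width: 10.6
gripper_force: 60.7
clock: 4.58
eef_pos: [532.6, 7.1, 32.5]
tool_rot: [3.141, -0.001, -0.02]
force: [0.5, -3.1, 3.9]
width: 10.7
gripper_force: 61.0
```

```bash
python3 -m creep '[{"dx":-0.01,"dy":-0.002,"dz":0.004,"rx":0,"ry":0,"rz":0,"grip":1},{"dx":-0.03,"dy":-0.002,"dz":0.004,"rx":0,"ry":0,"rz":0,"grip":1},{"dx":-0.05,"dy":-0.001,"dz":0.004,"rx":0,"ry":0,"rz":0,"grip":1},{"dx":-0.075,"dy":-0.001,"dz":0.004,"rx":0,"ry":0,"rz":0,"grip":1},{"dx":-0.1,"dy":0,"dz":0.004,"rx":0,"ry":0,"rz":0,"grip":1}]'
python3 - <<'E'
from h import *
im=get_image("wrist");cv2.imwrite("pics/w3.png",im[:,:,::-1])
E
```

```text
clock: 5.2
eef_pos: [490.9, 7.9, 33.8]
tool_rot: [-3.141, 0.001, -0.019]
force: [0.3, -1.0, -2.7]
width: 10.8
gripper_force: 59.9
```

View pics/w3.png

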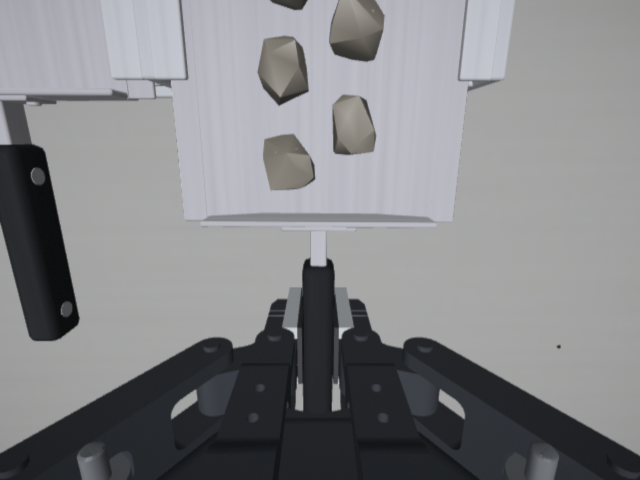

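The pan is about 40 mm out, straight, with the stones still in it; the handle is gripped at (318,330). I'll keep pulling.

```bash
python3 -m creep '[{"dx":-0.025,"dy":0.0005,"dz":0,"rx":0,"ry":0,"rz":0,"grip":1},{"dx":-0.05,"dy":0.001,"dz":0,"rx":0,"ry":0,"rz":0,"grip":1},{"dx":-0.075,"dy":0.0015,"dz":0,"rx":0,"ry":0,"rz":0,"grip":1},{"dx":-0.1,"dy":0.002,"dz":0,"rx":0,"ry":0,"rz":0,"grip":1},{"dx":-0.12,"dy":0.0025,"dz":0,"rx":0,"ry":0,"rz":0,"grip":1}]'
python3 -m creep '[{"dx":-0.02,"dy":0.0005,"dz":0,"rx":0,"ry":0,"rz":0,"grip":1},{"dx":-0.04,"dy":0.001,"dz":0,"rx":0,"ry":0,"rz":0,"grip":1},{"dx":-0.06,"dy":0.0015,"dz":0,"rx":0,"ry":0,"rz":0,"grip":1},{"dx":-0.08,"dy":0.002,"dz":0,"rx":0,"ry":0,"rz":0,"grip":1},{"dx":-0.1,"dy":0.0025,"dz":0,"rx":0,"ry":0,"rz":0,"grip":1}]'
```

```text
clock: 5.88
eef_pos: [443.5, 8.7, 34.0]
tool_rot: [3.141, 0.0, -0.019]
force: [-1.0, -0.4, -3.1]
width: 11.0
gripper_force: 59.9
clock: 6.5
eef_pos: [403.8, 9.6, 34.0]
tool_rot: [-3.141, 0.0, -0.02]
force: [0.1, -0.4, -2.4]
width: 11.0
gripper_force: 59.9
```

```bash
python3 -m creep '[{"dx":-0.01,"dy":0,"dz":0,"rx":0,"ry":0,"rz":0,"grip":1},{"dx":-0.01,"dy":0,"dz":0,"rx":0,"ry":0,"rz":0,"grip":1},{"dx":-0.01,"dy":0,"dz":0,"rx":0,"ry":0,"rz":0,"grip":1},{"dx":-0.01,"dy":0,"dz":0.01,"rx":0,"ry":0,"rz":0,"grip":1},{"dx":-0.01,"dy":0,"dz":0.02,"rx":0,"ry":0,"rz":0,"grip":1}]'
python3 - <<'E'
from h import *
im=get_image("wrist");t=get_image("top");cv2.imwrite("pics/w4.png",np.hstack([cv2.resize(im,(400,300)),cv2.resize(t[160:340,200:440],(400,300))])[:,:,::-1])
E
```

```text
clock: 7.12
eef_pos: [400.5, 9.6, 42.3]
tool_rot: [3.142, 0.0, -0.019]
force: [-0.1, 0.5, -2.5]
width: 11.0
gripper_force: 59.9
```

View pics/w4.png

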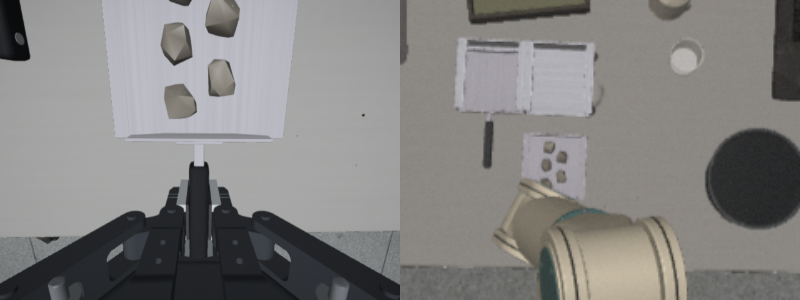

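All five stones are in the pan, clear of the rack. The empty pan hasn't moved. Next I lift it, then carry it to the cup.

```bash
python3 -m creep '[{"dx":0,"dy":0,"dz":0.04,"rx":0,"ry":0,"rz":0,"grip":1},{"dx":0,"dy":0,"dz":0.1,"rx":0,"ry":0,"rz":0,"grip":1},{"dx":0.01,"dy":0,"dz":0.16,"rx":0,"ry":0,"rz":0,"grip":1},{"dx":0.02,"dy":-0.01,"dz":0.23,"rx":0,"ry":0,"rz":0,"grip":1},{"dx":0.03,"dy":-0.03,"dz":0.29,"rx":0,"ry":0,"rz":0,"grip":1}]'
python3 -m creep '[{"dx":0,"dy":-0.04,"dz":0.03,"rx":0,"ry":0,"rz":0,"grip":1},{"dx":0,"dy":-0.09,"dz":0.04,"rx":0,"ry":0,"rz":0,"grip":1},{"dx":0,"dy":-0.15,"dz":0.04,"rx":0,"ry":0,"rz":0,"grip":1},{"dx":0,"dy":-0.21,"dz":0.04,"rx":0,"ry":0,"rz":0,"grip":1},{"dx":0,"dy":-0.27,"dz":0.04,"rx":0,"ry":0,"rz":0,"grip":1}]'
python3 -m creep '[{"dx":0,"dy":-0.06,"dz":0,"rx":0,"ry":0,"rz":0,"grip":1},{"dx":0,"dy":-0.12,"dz":0,"rx":0,"ry":0,"rz":0,"grip":1},{"dx":0,"dy":-0.18,"dz":0,"rx":0,"ry":0,"rz":0,"grip":1},{"dx":-0.01,"dy":-0.24,"dz":0,"rx":0,"ry":0,"rz":0,"grip":1},{"dx":-0.02,"dy":-0.3,"dz":0,"rx":0,"ry":0,"rz":0,"grip":1}]'
```

```text
clock: 7.85
eef_pos: [412.3, -2.5, 159.0]
tool_rot: [-3.141, 0.0, -0.019]
force: [0.8, 0.0, -3.5]
width: 11.0
gripper_force: 59.9
clock: 8.48
eef_pos: [411.8, -111.4, 173.9]
tool_rot: [3.141, 0.001, -0.02]
force: [0.0, -0.7, -3.0]
width: 10.6
gripper_force: 59.9
clock: 9.1
eef_pos: [403.6, -231.3, 173.8]
tool_rot: [-3.142, 0.001, -0.019]
force: [-0.4, -0.7, -2.9]
width: 10.5
gripper_force: 59.9
```

```bash
python3 -m creep '[{"dx":-0.01,"dy":-0.06,"dz":0,"rx":0,"ry":0,"rz":0,"grip":1},{"dx":-0.02,"dy":-0.12,"dz":0,"rx":0,"ry":0,"rz":0,"grip":1},{"dx":-0.03,"dy":-0.18,"dz":0,"rx":0,"ry":0,"rz":0,"grip":1},{"dx":-0.04,"dy":-0.23,"dz":0,"rx":0,"ry":0,"rz":0,"grip":1},{"dx":-0.05,"dy":-0.265,"dz":0,"rx":0,"ry":0,"rz":0,"grip":1}]'
python3 -m creep '[{"dx":0,"dy":-0.02,"dz":0,"rx":0,"ry":0,"rz":0,"grip":1},{"dx":0,"dy":-0.02,"dz":0,"rx":0,"ry":0,"rz":0,"grip":1},{"dx":0,"dy":-0.02,"dz":0,"rx":0,"ry":0,"rz":0,"grip":1},{"dx":0,"dy":-0.02,"dz":0,"rx":0,"ry":0,"rz":0,"grip":1},{"dx":0,"dy":-0.02,"dz":0,"rx":0,"ry":0,"rz":0,"grip":1}]'
python3 - <<'E'
from h import *
im=get_image("wrist");t=get_image("top");cv2.imwrite("pics/w5.png",np.hstack([cv2.resize(im,(400,300)),cv2.resize(t[180:330,320:520],(400,300))])[:,:,::-1])
# pan front wall/side corners in wrist at known grip height: print qpos
print(ctrl.read_state()["qpos"].round(2))
E
```

```text
clock: 9.72
eef_pos: [383.5, -337.4, 173.7]
tool_rot: [-3.141, 0.001, -0.02]
force: [0.1, -0.1, -3.4]
width: 11.0
gripper_force: 59.9
clock: 10.35
eef_pos: [384.5, -344.1, 174.0]
tool_rot: [3.142, 0.0, -0.019]
force: [0.5, 0.1, -2.9]
width: 11.0
gripper_force: 59.9
[ 1.2   0.63 -0.8   1.93  0.61  0.84 -1.52]
```

View pics/w5.png

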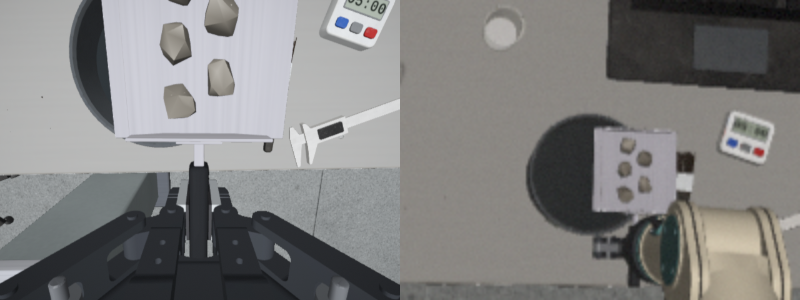

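Top crop: the pan, with five stones in it, is centred at (635,171), over the right half of the cup (580,175), as planned. I'll tip it toward +y, turning about the handle.

```bash
python3 -m creep '[{"dx":0,"dy":-0.005,"dz":-0.004,"rx":-0.0167,"ry":0,"rz":0,"grip":1},{"dx":0,"dy":-0.01,"dz":-0.008,"rx":-0.0333,"ry":0,"rz":0,"grip":1},{"dx":0,"dy":-0.015,"dz":-0.009,"rx":-0.05,"ry":0,"rz":0,"grip":1},{"dx":0,"dy":-0.02,"dz":-0.009,"rx":-0.0667,"ry":0,"rz":0,"grip":1},{"dx":0,"dy":-0.024,"dz":-0.009,"rx":-0.0833,"ry":0,"rz":0,"grip":1}]'
python3 -c "
from cell import ctrl;print(ctrl.read_state()['qpos'].round(2))"
```

```text
clock: 11.08
eef_pos: [385.1, -353.7, 170.8]
tool_rot: [2.615, -0.012, -0.016]
force: [-1.1, 0.5, -3.6]
width: 10.9
gripper_force: 60.0
[ 0.65  0.53 -0.4   2.22  1.31  0.73 -2.43]
```

```bash
python3 -m creep '[{"dx":0,"dy":-0.003,"dz":0,"rx":-0.0125,"ry":0,"rz":0,"grip":1},{"dx":0,"dy":-0.006,"dz":0,"rx":-0.025,"ry":0,"rz":0,"grip":1},{"dx":0,"dy":-0.009,"dz":0.001,"rx":-0.0375,"ry":0,"rz":0,"grip":1},{"dx":0,"dy":-0.012,"dz":0.002,"rx":-0.05,"ry":0,"rz":0,"grip":1},{"dx":0,"dy":-0.0125,"dz":0.003,"rx":-0.0556,"ry":0,"rz":0,"grip":1}]'
python3 -c "
from cell import ctrl;print(ctrl.read_state()['qpos'].round(2))"
```

```text
clock: 11.7
eef_pos: [387.1, -356.5, 170.9]
tool_rot: [2.27, -0.009, -0.004]
force: [0.6, 1.0, -4.3]
width: 11.2
gripper_force: 60.1
[ 0.56  0.74 -0.6   2.33  1.59  1.25 -2.94]
```

```bash
python3 -m creep '[{"dx":0,"dy":0,"dz":0,"rx":0,"ry":0,"rz":0,"grip":1},{"dx":0,"dy":0,"dz":0,"rx":0,"ry":0,"rz":0,"grip":1},{"dx":0,"dy":0,"dz":0,"rx":0,"ry":0,"rz":0,"grip":1},{"dx":0,"dy":0,"dz":0,"rx":0,"ry":0,"rz":0,"grip":1},{"dx":0,"dy":0,"dz":0,"rx":0,"ry":0,"rz":0,"grip":1}]'
python3 - <<'E'
from h import *
print(ctrl.read_state()['qpos'].round(2))
im=get_image("wrist");t=get_image("top");cv2.imwrite("pics/w6.png",np.hstack([cv2.resize(im,(400,300)),cv2.resize(t[180:330,320:520],(400,300))])[:,:,::-1])
E
```

```text
clock: 12.32
eef_pos: [384.5, -359.3, 171.2]
tool_rot: [2.273, -0.011, -0.012]
force: [0.8, -0.3, -1.9]
width: 10.8
gripper_force: 60.1
[ 0.57  0.73 -0.6   2.33  1.59  1.25 -2.94]
```

View pics/w6.png

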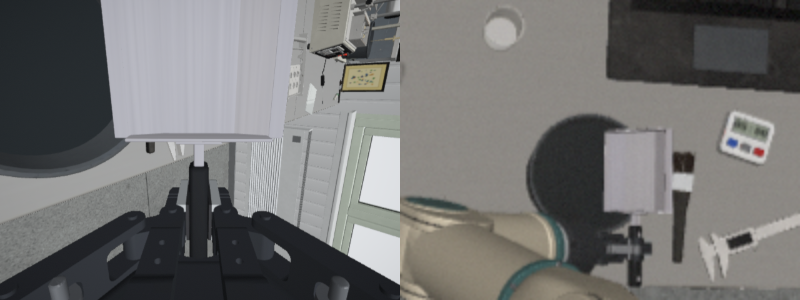

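The pan is empty in both views, and the load on the wrist has dropped by about 0.7 N, the weight of the stones. I'll raise it a little, ease joint 7 off its limit, and check inside the cup.

```bash
python3 -m creep '[{"dx":0,"dy":0,"dz":0.03,"rx":0.004,"ry":0,"rz":0,"grip":1},{"dx":0,"dy":0,"dz":0.06,"rx":0.008,"ry":0,"rz":0,"grip":1},{"dx":0,"dy":0,"dz":0.09,"rx":0.011,"ry":0,"rz":0,"grip":1},{"dx":0,"dy":0,"dz":0.1,"rx":0.011,"ry":0,"rz":0,"grip":1},{"dx":0,"dy":0,"dz":0.1,"rx":0.011,"ry":0,"rz":0,"grip":1}]'
python3 - <<'E'
from h import *
print(ctrl.read_state()['qpos'].round(2))
s=get_image("scene");t=get_image("top");a=cv2.resize(s[150:270,320:480],(400,300),interpolation=2);b=cv2.resize(t[215:311,355:483],(400,300),interpolation=2)
cv2.imwrite("pics/w7.png",np.clip(np.hstack([a,b])[:,:,::-1]*1.6,0,255))
E
```

```text
clock: 13.05
eef_pos: [384.4, -359.1, 210.8]
tool_rot: [2.342, -0.01, -0.013]
force: [0.5, -0.0, -1.2]
width: 10.8
gripper_force: 60.1
[ 0.65  0.6  -0.65  2.29  1.49  1.15 -2.73][ WARN:0@0.969] global loadsave.cpp:1063 imwrite_ Unsupported depth image for selected encoder is fallbacked to CV_8U.
```

View pics/w7.png

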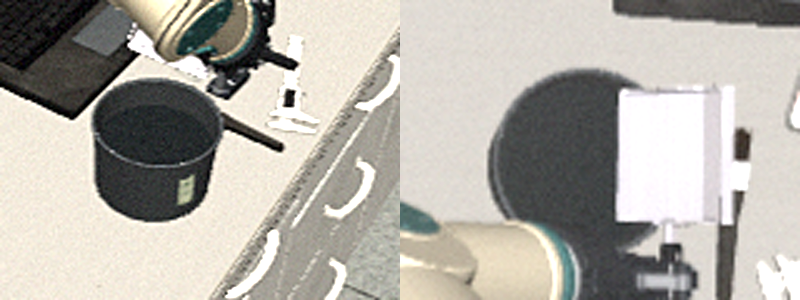

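Both cup crops, scene (155,125) and top (560,145), look uniformly dark, so I can't see any stones. I'll compare with the starting pictures with the contrast stretched.

Run:
```python
from h import *
s=get_image("scene")[:,:,::-1];t=get_image("top")[:,:,::-1];w=get_image("wrist")[:,:,::-1]
s0=cv2.imread("pics/scene0.png");t0=cv2.imread("pics/top0.png")
f=lambda im,x0,y0,x1,y1:np.clip(cv2.resize(np.ascontiguousarray(im[y0:y1,x0:x1]),(400,300),interpolation=cv2.INTER_CUBIC).astype(float)*3.5,0,255).astype(np.uint8)
A=np.vstack([np.hstack([f(s0,345,170,425,230),f(s,345,170,425,230)]),np.hstack([f(t,375,230,455,290),f(w,0,0,320,240)])])
cv2.imwrite("pics/w8.png",A)
for n,a,b,(x0,y0,x1,y1) in(("scene",s0,s,(350,170,415,240)),("top",t0,t,(380,235,420,300))):
    d=np.abs(a[y0:y1,x0:x1].astype(int)-b[y0:y1,x0:x1]).max(2);print(n,np.percentile(d,[50,90,99]),np.argwhere(d>25)[:3])
```

```text
scene [  5.  15. 157.] [[ 0 24]
 [ 0 25]
 [ 0 26]]
top [ 4.   17.   96.01] [[50 10]
 [50 11]
 [50 12]]
```

View pics/w8.png

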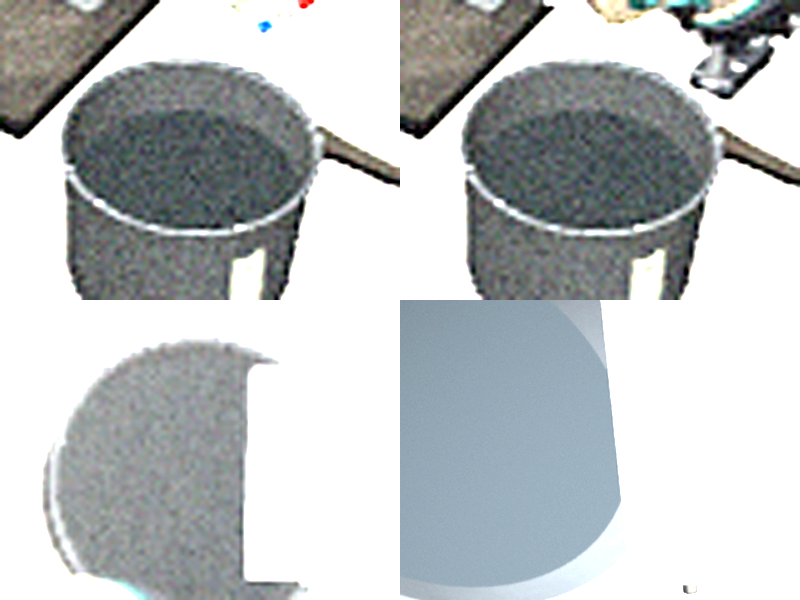

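The cup holds an opaque dark surface: the starting scene picture (upper left) shows the same plane, so the stones can sink out of sight. I'll check by numbers that none are on the bench or left in the pan.

Run:
```python
from h import *
for n,p in(("top","pics/top0.png"),("scene","pics/scene0.png")):
    a=cv2.imread(p);b=get_image(n)[:,:,::-1]
    m=(cv2.absdiff(cv2.GaussianBlur(a,(3,3),0),cv2.GaussianBlur(np.ascontiguousarray(b),(3,3),0)).max(2)>18).astype(np.uint8)
    k,_,st,_=cv2.connectedComponentsWithStats(m);print(n,[s.tolist() for s in st[1:] if s[4]>8])
    if n=="top":
        g=b[240:290,426:452].max(2);print("pan",np.percentile(g,[0,2,50,98]))
s=ctrl.read_state();print(s["clock"],s["force"],s["tool_rot"],np.abs(s["qd"]).max())
```

```text
top [[281, 191, 30, 35, 505], [281, 227, 5, 3, 11], [299, 227, 11, 4, 28], [290, 230, 7, 33, 174], [423, 242, 29, 46, 1187], [454, 243, 9, 45, 263], [316, 275, 135, 87, 3318], [336, 321, 89, 66, 1741], [426, 354, 8, 6, 16], [246, 356, 245, 124, 12652], [544, 388, 96, 92, 4896], [369, 421, 5, 5, 16], [636, 430, 4, 3, 10], [284, 447, 4, 7, 21], [306, 459, 3, 5, 9], [419, 471, 7, 3, 15]]
pan [ 35.  47. 165. 170.]
scene [[397, 0, 243, 342, 33876], [360, 70, 103, 121, 4827], [261, 240, 64, 43, 962], [259, 242, 15, 15, 22]]
13.4 [-0.37705058 -0.0553504  -2.37875426] [ 2.34314317 -0.00910409 -0.01214731] 0.0035801949823664756
```

```bash
python3 -c "
from cell import ctrl;print(ctrl.finish_job())"
```

```text
the job is handed in; nothing more can be done
None
```

I handed the job in at about 13.4 s with the emptied pan held about 46 degrees tipped, raised clear of the cup; the cup's contents are opaque, so I couldn't see the five stones in it, but none showed in the pan or on the bench.

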